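# Line up the pantry jars by height

## Robot

A 6-joint arm with a two-finger parallel gripper is mounted at the origin on the work surface. World frame = base frame: x ahead of the robot, y to its left, z up, the work surface at z = 0. Lengths are in m, angles in degrees, forces in N, time in s.
With the tool pointing down it reaches from about 0.35 to 0.875 m from the base axis. Payload 4.2 kg.
Tool frame: the origin (TCP) lies on the centre line of the jaws, within the pads' length; the fingertips stand 25 mm ahead of it and the grasp point (between the pads) lies 6 mm ahead of it; z points along the fingers, y is the line along which they close (so a half turn about z gives the same grasp; the last joint's range is limited). The gripper opens to 87 mm and grips with 3 to 60 N. Pads are 19 mm wide; open, the fingers measure 117 mm over their backs; the gripper's body (75 mm by 190 mm) begins 51 mm behind the grasp point.
Start: joints at [91.478, 22.042, 0.453, 0, -68.411, -14.817], TCP at [0.144, 0.608, 0.248] pointing down, gripper open.
Joint ranges: [-179.83, 179.83], [-69.29, 118.12], [-61.27, 80.66], [-181.25, 117.63], [-171.15, -9.14], [-177.46, 177.46]. Speed limits (degrees/s): [159.86, 159.86, 180, 180, 180, 180].

## Interface

Orientations are given as a 3x3 rotation matrix whose columns are the frame's x, y, z axes.
In Python, from station import r gives the robot as it stands.
- The arm moves only by the tool move_arm, never from a script. Its argument "series" is a list of rows, each an object with "grip": the opening, from 0 (shut) to 1 (fully open); "xyz": the shift along the tool's x, y, z in mm, a list of three; "angular": the turn, a rotation vector about the tool's x, y, z in rad, a list of three. A call has 1 to 10 rows; each row is the pose to reach, as a shift and turn from the pose commanded when the call began, along the tool's axes at that moment; what a row does not reach only later rows make up. A row lasts 1/10 s, in which the tool goes at most 50 mm and 8.59 degrees, less where a joint would pass 70% of its speed; a pose out of reach is approached as far as the arm can. A call with a gripper value outside its range is refused whole. The fingers move at their own pace and stop on an object; the grip force is fixed at half the most. Time passes only in rows, so rows that repeat a pose let the fingers close. It gives the time, the measured TCP pose, the force, the opening and the grip force at its end, in the units of the state.
- r.sense(): the state, without advancing time (a new reading comes with each control period).
- r.capture(name): name is "scene" or "top" or "wrist"; returns a dict with "img" (384x512x3 uint8, red, green, blue), "camera_matrix" (3x3 intrinsics, pixels), "rvec" (rotation vector, rad) and "tvec" (3), from world to camera coordinates, as OpenCV has them; the wrist camera has in their place "hand_eye" (4x4, takes a point from camera to tool coordinates, whose origin is the TCP and whose axes are the flange's). Camera axes: x right, y down, z forward; pixel columns grow to the right and rows downward; lengths in m; the calibration is good to about 2 mm. A picture is of the moment at which its call begins: read the wrist's pose just before it. There is no depth.
- r.finish_job(): hands the job in; it is judged then, once.
The state is a dict: "time_s": time; "joints": joint angles; "joint_velocities": joint speeds; "effort": joint torques, N m; "tcp_pos": TCP position; "ee_rot": TCP orientation; "wrist_force": force on the tool from outside, world axes, zero at the start; "moment": the same for the moment, N m; "gripper_width": opening from 0.0 (shut) to 1.0 (fully open); "gripper_force": force on a finger pad.
Only numpy, scipy, OpenCV 4.12 (cv2) and the standard library are available. Lean on these libraries where they do the work, as an engineer would, in place of code of your own. Each camera call takes 0.05 s, during which the arm holds its last target. There are 200 camera calls.

## Task

Line up the four pantry jars in order of height on the white spots of the wooden strip: the shortest on the spot nearest the green tub, rising to the tallest on the spot nearest the aluminium peg bucket. Stand each jar upright and centred on its own spot, setting it down rather than dropping it, and let go. Do not tip any jar over, and leave the tub and the bucket where they are.

Things in the scene. Friction and masses are not known exactly. Their poses are not given: they have to be found in the camera images.
- jar_red: The shortest jar: straight upright round glass jar with a flat red plastic lid, 60 mm tall over all, 48 mm across (lid 48, glass 47; the lid is the top 18 mm and fixed on), 0.1 to 0.3 kg, loose. Origin at the centre of its underside, z up along the jar; it can be gripped at any yaw.
- jar_yellow: The second shortest jar: straight upright round glass jar with a flat yellow plastic lid, 80 mm tall over all, 48 mm across (lid 48, glass 47; the lid is the top 18 mm and fixed on), 0.1 to 0.3 kg, loose. Origin at the centre of its underside, z up along the jar; it can be gripped at any yaw.
- jar_blue: The second tallest jar: straight upright round glass jar with a flat blue plastic lid, 100 mm tall over all, 48 mm across (lid 48, glass 47; the lid is the top 18 mm and fixed on), 0.1 to 0.3 kg, loose. Origin at the centre of its underside, z up along the jar; it can be gripped at any yaw.
- jar_black: The tallest jar: straight upright round glass jar with a flat black plastic lid, 120 mm tall over all, 48 mm across (lid 48, glass 47; the lid is the top 18 mm and fixed on), 0.1 to 0.3 kg, loose. Origin at the centre of its underside, z up along the jar; it can be gripped at any yaw.
- mark_a: White round spot, 56 mm across, number 1 of four painted 90 mm apart in a straight row on a fixed brown wooden strip (360 x 80 mm, 8 mm thick, lying on the shelf); counted from the strip's end at the robot's left (+y). Flush with the strip. Origin at the spot's centre on the strip's top face, 8 mm above the shelf; its y axis runs along the row towards spot 1 (mark_a), z up.
- mark_b: White round spot, 56 mm across, number 2 of four painted 90 mm apart in a straight row on a fixed brown wooden strip (360 x 80 mm, 8 mm thick, lying on the shelf); counted from the strip's end at the robot's left (+y). Flush with the strip. Origin at the spot's centre on the strip's top face, 8 mm above the shelf; its y axis runs along the row towards spot 1 (mark_a), z up.
- mark_c: White round spot, 56 mm across, number 3 of four painted 90 mm apart in a straight row on a fixed brown wooden strip (360 x 80 mm, 8 mm thick, lying on the shelf); counted from the strip's end at the robot's left (+y). Flush with the strip. Origin at the spot's centre on the strip's top face, 8 mm above the shelf; its y axis runs along the row towards spot 1 (mark_a), z up.
- mark_d: White round spot, 56 mm across, number 4 of four painted 90 mm apart in a straight row on a fixed brown wooden strip (360 x 80 mm, 8 mm thick, lying on the shelf); counted from the strip's end at the robot's left (+y). Flush with the strip. Origin at the spot's centre on the strip's top face, 8 mm above the shelf; its y axis runs along the row towards spot 1 (mark_a), z up.
- tub: Green square plastic tub with a lid and two white side clips, 114 x 114 mm, 85 mm tall, loose; stands beyond one end of the strip (either one), 150 mm from the last spot. Origin at the centre of its underside. To be left alone.
- bucket: Round aluminium peg bucket with wooden pegs inside, handle folded down, 112 mm across the rim (about 122 mm over the handle clips), 100 mm tall, loose; stands beyond the other end of the strip, 150 mm from the last spot. Origin at the centre of its underside. To be left alone.

How it is judged:
By the outcome, as a careful person would: the job done as asked, in the order asked, and still so for the second after the job is handed in, with the robot touching nothing.
It also fails if it takes over 96 s, if anything falls off the work surface, if the arm or the gripper's body presses on something with over 40 N, if the wrist force passes 120 N, or if a joint passes its speed limit or range.

## Working session

There is one attempt and no reset: what is moved stays moved. The work goes in short steps, Python scripts to look and compute and a tool call to move; the robot and the scene stay as the last step left them, time stands still between calls to the robot, and variables do not carry over. Pictures are saved under pics/ and viewed, at most 14 in all, crops included, and the job is handed in when it is done.

Besides the shell and the picture viewer there is one more tool, called as name([rows], argument=value, ...), one row to a line, values as JSON. move_arm: Moves the arm, as the interface text tells. Its arguments: {"type":"object","properties":{"series":{"type":"array"}},"required":["series"]}

```bash
mkdir -p pics; ls
python3 - <<'E'
from station import r
import cv2,numpy as np
s=r.sense();print(s['time_s'],s['tcp_pos'],np.round(s['ee_rot'],3).tolist(),s['gripper_width'])
for n in('scene','top'):
    c=r.capture(n);cv2.imwrite(f'pics/{n}.png',c['img'][:,:,::-1]);np.savez(n,**c)
    print(n,np.round(c['camera_matrix'],1).tolist(),c['rvec'],c['tvec'])
E
```

```text
pics
0.0 [0.14403844 0.60761645 0.24645729] [[0.973, -0.231, -0.0], [-0.231, -0.973, -0.002], [0.0, 0.002, -1.0]] 1.002892633243137
scene [[379.5, 0.0, 246.7], [0.0, 379.5, 195.3], [0.0, 0.0, 1.0]] [ 1.46684518  1.82795498 -0.9717903 ] [ 0.11383129 -0.24352615  1.455626  ]
top [[377.7, 0.0, 262.2], [0.0, 377.7, 192.1], [0.0, 0.0, 1.0]] [ 2.11318206 -2.1296796   0.19615549] [0.03011627 0.56230385 0.9175532 ]
```

View pics/scene.png

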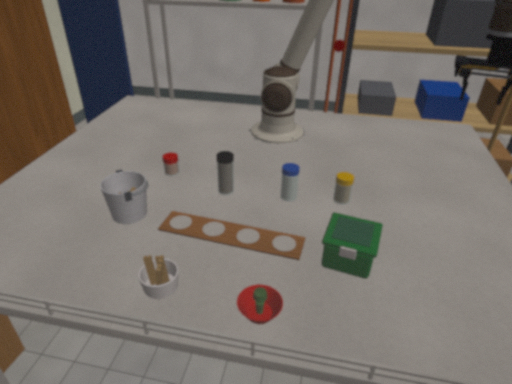

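View pics/top.png

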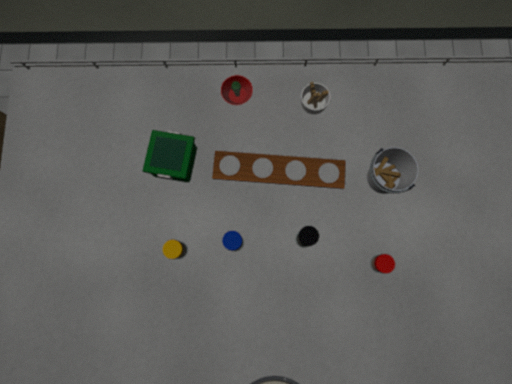

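The top view shows four spots at about (230,165), (263,168), (295,170) and (329,173), with the tub left of them at (170,155) and the bucket on the right at (394,170). The lids are yellow (173,249), blue (232,241), black (308,236) and red (385,263). The tub is on the +y side, so red goes to a, yellow to b, blue to c and black to d.

```bash
cat > h.py <<'E'
import cv2,numpy as np
def ray(c,uv,z):
    R=cv2.Rodrigues(np.asarray(c['rvec'],float))[0];t=np.asarray(c['tvec']).ravel()
    d=R.T@np.linalg.inv(c['camera_matrix'])@[uv[0],uv[1],1];o=-R.T@t
    return o+d*(z-o[2])/d[2]
def blob(m,guess,rad=25):
    n,_,st,ce=cv2.connectedComponentsWithStats(m.astype(np.uint8))
    k=[i for i in range(1,n) if st[i,4]>60 and np.hypot(*(ce[i]-guess))<rad]
    i=max(k,key=lambda i:st[i,4]);return ce[i],st[i]
def masks(img):
    h,s,v=cv2.split(cv2.cvtColor(img,cv2.COLOR_RGB2HSV)); h=h.astype(int)
    return dict(red=((h<8)|(h>172))&(s>150)&(v>60),yellow=(h>18)&(h<33)&(s>140)&(v>80),
      blue=(h>105)&(h<130)&(s>130)&(v>50),black=(v<45),white=(s<60)&(v>125))
E
python3 - <<'E'
from h import *
c=dict(np.load('top.npz'));m=masks(c['img'])
print(c['img'][165,230],c['img'][200,270],c['img'][236,308])
for k,g,z in(('yellow',(173,249),.08),('blue',(232,241),.1),('black',(308,236),.12),('red',(385,263),.06)):
    p,s=blob(m[k],g);print(k,p,s,ray(c,p,z).round(4))
h,s,v=cv2.split(cv2.cvtColor(c['img'],cv2.COLOR_RGB2HSV))
P=[]
for g in((230,165),(263,168),(295,170),(329,173)):
    p,st=blob((s<90)&(v>90),g,6);P.append(ray(c,p,.008));print(p,st,P[-1].round(4))
P=np.array(P);d=np.diff(P,axis=0);print(np.linalg.norm(d,axis=1))
E
```

```text
[108 109 108] [108 109 106] [8 6 9]
yellow [171.97945205 248.79794521] [163 240  19  19 292] [0.419 0.246 0.08 ]
blue [231.94197952 240.18088737] [223 231  19  19 293] [0.4375 0.0987 0.1   ]
black [307.6257485  236.02694611] [297 226  22  20 334] [ 0.4445 -0.0797  0.12  ]
red [384.12541254 263.18811881] [374 254  21  19 303] [ 0.3808 -0.2728  0.06  ]
[229.265625 165.1125  ] [219 156  21  20 320] [0.6468 0.1152 0.008 ]
[262.23652695 167.50598802] [252 158  21  20 334] [0.6393 0.0253 0.008 ]
[295.17804154 169.90207715] [285 160  21  21 337] [ 0.6319 -0.0642  0.008 ]
[328.42942943 172.53753754] [318 163  22  20 333] [ 0.6237 -0.1543  0.008 ]
[0.09023528 0.08987079 0.09045654]
```

```bash
cat >> h.py <<'E'
from scipy.spatial.transform import Rotation as Rn
YAW=np.deg2rad(-94.8); X=np.array([np.cos(YAW),np.sin(YAW),0]);Z=np.array([0,0,-1.])
RT=np.c_[X,np.cross(Z,X),Z]
def go(s,*pts):
    R=np.array(s['ee_rot']);p=np.array(s['tcp_pos'])
    print('t',round(s['time_s'],2),'tcp',p.round(4),'g',round(s['gripper_width'],3),round(s['gripper_force'],1),'F',np.round(s['wrist_force'],1),'j',np.round(s['joints'],1))
    print('turn',Rn.from_matrix(R.T@RT).as_rotvec().round(4))
    for q in pts: print(q,'->',(R.T@(np.array(q)-p)*1000).round(1))
E
python3 - <<'E'
from station import r
from h import *
go(r.sense(),(.45,.25,.25),(.45,.0,.25),(.381,-.273,.25))
E
```

```text
t 0.1 tcp [0.144  0.6077 0.2465] g 1.005 0.0 F [ 0.2  0.7 -0.2] j [ 91.5  22.1   0.4  -0.  -68.4 -14.8]
turn [ 0.0016 -0.0015  1.4216]
(0.45, 0.25, 0.25) -> [380.3 277.4  -2.9]
(0.45, 0.0, 0.25) -> [438.  520.7  -2.4]
(0.381, -0.273, 0.25) -> [433.9 802.2  -1.8]
```

move_arm([
  {"grip": 1, "xyz": [40, 28, 0], "angular": [0, 0, 0.14]},
  {"grip": 1, "xyz": [80, 56, 0], "angular": [0, 0, 0.28]},
  {"grip": 1, "xyz": [120, 84, 0], "angular": [0, 0, 0.42]},
  {"grip": 1, "xyz": [160, 112, 0], "angular": [0, 0, 0.56]},
  {"grip": 1, "xyz": [200, 140, 0], "angular": [0, 0, 0.7]},
  {"grip": 1, "xyz": [240, 168, 0], "angular": [0, 0, 0.84]},
  {"grip": 1, "xyz": [280, 196, 0], "angular": [0, 0, 0.98]},
  {"grip": 1, "xyz": [320, 228, 0], "angular": [0, 0, 1.12]},
  {"grip": 1, "xyz": [355, 260, 0], "angular": [0, 0, 1.26]},
  {"grip": 1, "xyz": [380, 277, 0], "angular": [0, 0, 1.42]},
])

```text
time_s: 1.1
tcp_pos: [0.4507, 0.248, 0.2473]
ee_rot: [[-0.08, -0.997, -0.001], [-0.997, 0.08, -0.001], [0.001, 0.001, -1.0]]
wrist_force: [1.0, 0.7, -0.4]
gripper_width: 1.002
gripper_force: 0.0
```

Run:
```python
from station import r
from h import *
go(r.sense(),(.45,.0,.25),(.381,-.2728,.18))
```

```text
t 1.1 tcp [0.4507 0.248  0.2473] g 1.002 0.0 F [ 1.   0.7 -0.4] j [ 46.9  11.3 -14.8  -0.  -63.9 -51.5]
turn [ 0.0009 -0.0008  0.0035]
(0.45, 0.0, 0.25) -> [247.2 -19.2  -2.5]
(0.381, -0.2728, 0.18) -> [524.6  27.7  67.7]
```

move_arm([
  {"grip": 1, "xyz": [50, -4, 0], "angular": [0, 0, 0]},
  {"grip": 1, "xyz": [100, -10, 0], "angular": [0, 0, 0]},
  {"grip": 1, "xyz": [150, -15, 0], "angular": [0, 0, 0]},
  {"grip": 1, "xyz": [200, -15, 0], "angular": [0, 0, 0]},
  {"grip": 1, "xyz": [250, -15, 0], "angular": [0, 0, 0]},
  {"grip": 1, "xyz": [300, -12, 0], "angular": [0, 0, 0]},
  {"grip": 1, "xyz": [350, -5, 10], "angular": [0, 0, 0]},
  {"grip": 1, "xyz": [398, 3, 20], "angular": [0, 0, 0]},
  {"grip": 1, "xyz": [440, 12, 35], "angular": [0, 0, 0]},
  {"grip": 1, "xyz": [465, 19, 45], "angular": [0, 0, 0]},
])

```text
time_s: 2.1
tcp_pos: [0.3958, -0.2137, 0.2014]
ee_rot: [[-0.075, -0.997, -0.002], [-0.997, 0.075, 0.001], [-0.0, 0.002, -1.0]]
wrist_force: [0.3, 0.1, -0.2]
gripper_width: 1.001
gripper_force: 0.0
```

Run:
```python
from station import r
from h import *
s=r.sense();go(s,(.381,-.2728,.12),(.381,-.2728,.052))
c=r.capture('wrist');cv2.imwrite('pics/w1.png',c['img'][:,:,::-1]);print(c['hand_eye'])
p,st=blob(masks(c['img'])['red'],(256,192),400);print(p,st)
H=np.array(c['hand_eye']);R=np.array(s['ee_rot']);o=R@H[:3,3]+s['tcp_pos'];d=R@H[:3,:3]@np.linalg.inv(c['camera_matrix'])@[*p,1]
print(o+d*(.06-o[2])/d[2])
```

```text
t 2.1 tcp [ 0.3958 -0.2137  0.2014] g 1.001 0.0 F [ 0.3  0.1 -0.2] j [ -7.6   7.4 -26.9  -0.  -55.8   3.3]
turn [0.0018 0.0004 0.0089]
(0.381, -0.2728, 0.12) -> [60.1 10.2 81.4]
(0.381, -0.2728, 0.052) -> [ 60.1  10.1 149.4]
[[-3.13090911e-04 -9.63474390e-01 -2.67800304e-01  7.37575073e-02]
 [ 9.99999853e-01 -1.83253346e-04 -5.09823769e-04  4.99863826e-04]
 [ 4.42126843e-04 -2.67800424e-01  9.63474306e-01 -1.36822298e-01]
 [ 0.00000000e+00  0.00000000e+00  0.00000000e+00  1.00000000e+00]]
[266.10193004 126.18094089] [ 244  103   45   47 1658]
[ 0.38009526 -0.27665352  0.06      ]
```

View pics/w1.png

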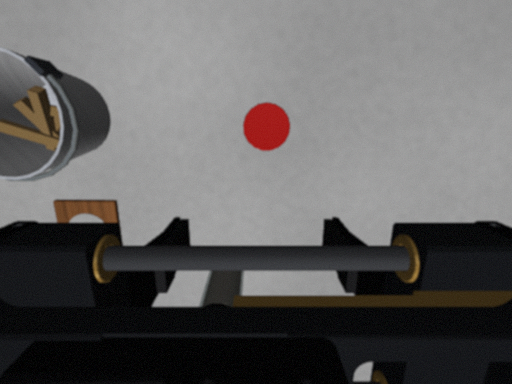

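The wrist view shows the red lid at (266,126), with the bucket well to the left. Its position agrees with the top view within 4 mm. Next I descend and grip.

move_arm([
  {"grip": 1, "xyz": [35, 6, 20], "angular": [0, 0, 0.009]},
  {"grip": 1, "xyz": [62, 11, 40], "angular": [0, 0, 0.009]},
  {"grip": 1, "xyz": [62, 11, 75], "angular": [0, 0, 0.009]},
  {"grip": 1, "xyz": [62, 11, 110], "angular": [0, 0, 0.009]},
  {"grip": 1, "xyz": [62, 11, 135], "angular": [0, 0, 0.009]},
  {"grip": 1, "xyz": [62, 11, 149], "angular": [0, 0, 0.009]},
  {"grip": 1, "xyz": [62, 11, 149], "angular": [0, 0, 0.009]},
  {"grip": 1, "xyz": [62, 11, 149], "angular": [0, 0, 0.009]},
  {"grip": 0.3, "xyz": [62, 11, 149], "angular": [0, 0, 0.009]},
  {"grip": 0.3, "xyz": [62, 11, 149], "angular": [0, 0, 0.009]},
])

```text
time_s: 3.15
tcp_pos: [0.3829, -0.2727, 0.0546]
ee_rot: [[-0.081, -0.997, 0.002], [-0.997, 0.081, -0.001], [0.001, -0.002, -1.0]]
wrist_force: [0.9, -0.3, -0.4]
gripper_width: 0.893
gripper_force: 0.0
```

move_arm([
  {"grip": 0.3, "xyz": [0, 0, 0], "angular": [0, 0, 0]},
  {"grip": 0.3, "xyz": [0, 0, 0], "angular": [0, 0, 0]},
  {"grip": 0.3, "xyz": [0, 0, 0], "angular": [0, 0, 0]},
  {"grip": 0.3, "xyz": [0, 0, 0], "angular": [0, 0, 0]},
  {"grip": 0.3, "xyz": [0, 0, 0], "angular": [0, 0, 0]},
])

```text
time_s: 3.65
tcp_pos: [0.3818, -0.2725, 0.0536]
ee_rot: [[-0.081, -0.997, -0.001], [-0.997, 0.081, 0.0], [-0.0, 0.001, -1.0]]
wrist_force: [-0.7, -0.1, 3.8]
gripper_width: 0.539
gripper_force: 30.0
```

Run:
```python
from station import r
from h import *
s=r.sense();go(s,(.381,-.2728,.12),(.6468,.1152,.15),(.6468,.1152,.06))
```

```text
t 3.65 tcp [ 0.3818 -0.2725  0.0536] g 0.539 30.0 F [-0.7 -0.1  3.8] j [-15.6  21.5 -34.8   0.  -33.7  10.9]
turn [0.0009 0.0002 0.0027]
(0.381, -0.2728, 0.12) -> [  0.4   0.8 -66.4]
(0.6468, 0.1152, 0.15) -> [-407.9 -232.7  -96.5]
(0.6468, 0.1152, 0.06) -> [-407.9 -232.7   -6.5]
```

move_arm([
  {"grip": 0.3, "xyz": [0, 0, -15], "angular": [0, 0, 0]},
  {"grip": 0.3, "xyz": [0, 0, -50], "angular": [0, 0, 0]},
  {"grip": 0.3, "xyz": [0, 0, -90], "angular": [0, 0, 0]},
  {"grip": 0.3, "xyz": [-15, -9, -130], "angular": [0, 0, 0]},
  {"grip": 0.3, "xyz": [-40, -23, -160], "angular": [0, 0, 0]},
  {"grip": 0.3, "xyz": [-75, -43, -180], "angular": [0, 0, 0]},
  {"grip": 0.3, "xyz": [-115, -65, -190], "angular": [0, 0, 0]},
  {"grip": 0.3, "xyz": [-155, -88, -190], "angular": [0, 0, 0]},
  {"grip": 0.3, "xyz": [-195, -111, -190], "angular": [0, 0, 0]},
  {"grip": 0.3, "xyz": [-235, -134, -190], "angular": [0, 0, 0]},
])

```text
time_s: 4.65
tcp_pos: [0.5351, -0.0473, 0.2431]
ee_rot: [[-0.081, -0.997, -0.001], [-0.997, 0.081, 0.0], [-0.0, 0.001, -1.0]]
wrist_force: [0.8, -0.3, -1.2]
gripper_width: 0.537
gripper_force: 30.0
```

Run:
```python
from station import r
from h import *
s=r.sense();go(s,(.6468,.1152,.15),(.6468,.1152,.06))
```

```text
t 4.65 tcp [ 0.5351 -0.0473  0.2431] g 0.537 30.0 F [ 0.8 -0.3 -1.2] j [ 12.2  13.7 -12.3  -0.  -64.1 -16.9]
turn [0.0006 0.0004 0.0027]
(0.6468, 0.1152, 0.15) -> [-171.   -98.2   93.1]
(0.6468, 0.1152, 0.06) -> [-171.   -98.3  183.1]
```

move_arm([
  {"grip": 0.3, "xyz": [-40, -23, 10], "angular": [0, 0, 0.003]},
  {"grip": 0.3, "xyz": [-80, -46, 25], "angular": [0, 0, 0.003]},
  {"grip": 0.3, "xyz": [-115, -66, 45], "angular": [0, 0, 0.003]},
  {"grip": 0.3, "xyz": [-142, -81, 60], "angular": [0, 0, 0.003]},
  {"grip": 0.3, "xyz": [-160, -91, 75], "angular": [0, 0, 0.003]},
  {"grip": 0.3, "xyz": [-172, -98, 90], "angular": [0, 0, 0.003]},
  {"grip": 0.3, "xyz": [-172, -98, 110], "angular": [0, 0, 0.003]},
  {"grip": 0.3, "xyz": [-172, -98, 130], "angular": [0, 0, 0.003]},
  {"grip": 0.3, "xyz": [-172, -98, 140], "angular": [0, 0, 0.003]},
  {"grip": 0.3, "xyz": [-172, -98, 140], "angular": [0, 0, 0.003]},
])

```text
time_s: 5.65
tcp_pos: [0.6451, 0.1135, 0.1014]
ee_rot: [[-0.085, -0.996, -0.004], [-0.996, 0.085, -0.001], [0.002, 0.004, -1.0]]
wrist_force: [-0.5, 0.7, -1.5]
gripper_width: 0.539
gripper_force: 30.0
```

Run:
```python
from station import r
from h import *
s=r.sense();go(s,(.6468,.1152,.0636),(.6468,.1152,.0616))
c=r.capture('wrist');cv2.imwrite('pics/w2.png',c['img'][:,:,::-1]);
```

```text
t 5.65 tcp [0.6451 0.1135 0.1014] g 0.539 30.0 F [-0.5  0.7 -1.5] j [ 24.1  32.2  -5.1  -0.  -52.9 -28.9]
turn [ 0.0041 -0.0018 -0.001 ]
(0.6468, 0.1152, 0.0636) -> [-1.9 -1.7 37.8]
(0.6468, 0.1152, 0.0616) -> [-1.9 -1.8 39.8]
```

View pics/w2.png

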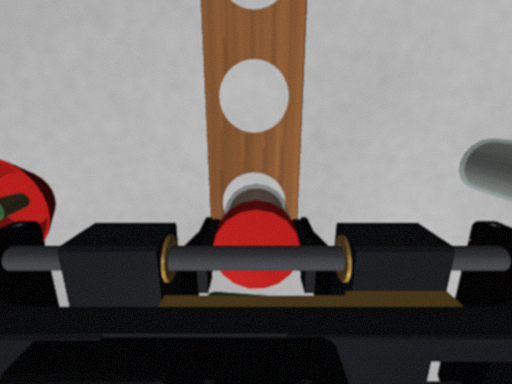

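The wrist view shows the red jar gripped over spot a, with its lid centre at about (257,244) and spot b at (254,95). I'll compute both in the wrist frame.

```bash
cat >> h.py <<'E'
def wray(s,c,p,z):
    H=np.array(c['hand_eye']);R=np.array(s['ee_rot']);o=R@H[:3,3]+s['tcp_pos'];d=R@H[:3,:3]@np.linalg.inv(c['camera_matrix'])@[*p,1]
    return o+d*(z-o[2])/d[2]
E
python3 - <<'E'
from station import r
from h import *
s=r.sense();c=r.capture('wrist');z=s['tcp_pos'][2]
print(s['tcp_pos'])
h,S,v=cv2.split(cv2.cvtColor(c['img'],cv2.COLOR_RGB2HSV))
p,st=blob(S<60,(254,95),20);print('b',p,st,wray(s,c,p,.008))
print('lid',wray(s,c,(257,244),z+.008))
E
```

```text
[0.64607597 0.11386934 0.1030251 ]
b [255.16758517  94.90355711] [ 221   59   69   73 3992] [0.63849524 0.02370805 0.008     ]
lid [0.64430051 0.10494801 0.1110251 ]
```

Run:
```python
from station import r
from h import *
s=r.sense();c=r.capture('wrist');z=s['tcp_pos'][2];print(s['tcp_pos'],c['camera_matrix'][0,0])
m=masks(c['img'])['red'].copy();m[:,:205]=0;m[:,310:]=0
for u in(245,250,262):
    ys=np.where(m[:,u])[0];print(u,ys.min(),ys.max(),'far edge',wray(s,c,(u,ys.max()+.5),z+.008),'near',wray(s,c,(u,ys.min()-.5),z+.008))
for v in(225,235,275,280):
    xs=np.where(m[v])[0];print(v,xs.min(),xs.max()) if len(xs) else 0
```

```text
[0.64674435 0.11411587 0.10410017] 269.2788990805289
245 202 286 far edge [0.65367847 0.13024912 0.11210017] near [0.64900684 0.08133454 0.11210017]
250 201 287 far edge [0.65099079 0.13111135 0.11210017] near [0.64645814 0.0810211  0.11210017]
262 202 287 far edge [0.64439607 0.13166332 0.11210017] near [0.64050301 0.08205066 0.11210017]
225 220 292
235 215 297
275 225 287
280 231 280
```

move_arm([
  {"grip": 0.3, "xyz": [-3, 0, 10], "angular": [0, 0, 0]},
  {"grip": 0.3, "xyz": [-6, 0, 20], "angular": [0, 0, 0]},
  {"grip": 0.3, "xyz": [-6, 0, 30], "angular": [0, 0, 0]},
  {"grip": 0.3, "xyz": [-6, 0, 36], "angular": [0, 0, 0]},
  {"grip": 0.3, "xyz": [-6, 0, 39], "angular": [0, 0, 0]},
  {"grip": 0.3, "xyz": [-6, 0, 41], "angular": [0, 0, 0]},
  {"grip": 0.3, "xyz": [-6, 0, 42], "angular": [0, 0, 0]},
  {"grip": 0.3, "xyz": [-6, 0, 42], "angular": [0, 0, 0]},
  {"grip": 0.3, "xyz": [-6, 0, 42], "angular": [0, 0, 0]},
])

```text
time_s: 6.7
tcp_pos: [0.6471, 0.1204, 0.0619]
ee_rot: [[-0.084, -0.996, 0.001], [-0.996, 0.084, 0.0], [-0.0, -0.001, -1.0]]
wrist_force: [0.0, 0.2, -1.9]
gripper_width: 0.538
gripper_force: 30.0
```

move_arm([
  {"grip": 0.3, "xyz": [0, 0, 0.7], "angular": [0, 0, 0]},
  {"grip": 0.3, "xyz": [0, 0, 1.2], "angular": [0, 0, 0]},
  {"grip": 0.3, "xyz": [0, 0, 1.2], "angular": [0, 0, 0]},
])

```text
time_s: 7.0
tcp_pos: [0.6472, 0.1204, 0.0617]
ee_rot: [[-0.084, -0.997, 0.001], [-0.997, 0.084, 0.0], [-0.0, -0.001, -1.0]]
wrist_force: [-1.6, 0.1, 4.3]
gripper_width: 0.538
gripper_force: 30.0
```

move_arm([
  {"grip": 1, "xyz": [0, 0, 0], "angular": [0, 0, 0]},
  {"grip": 1, "xyz": [0, 0, 0], "angular": [0, 0, 0]},
  {"grip": 1, "xyz": [0, 0, 0], "angular": [0, 0, 0]},
  {"grip": 1, "xyz": [0, 0, 0], "angular": [0, 0, 0]},
  {"grip": 1, "xyz": [0, 0, 0], "angular": [0, 0, 0]},
  {"grip": 1, "xyz": [0, 0, -20], "angular": [0, 0, 0]},
  {"grip": 1, "xyz": [0, 0, -60], "angular": [0, 0, 0]},
  {"grip": 1, "xyz": [0, 0, -105], "angular": [0, 0, 0]},
  {"grip": 1, "xyz": [0, 0, -140], "angular": [0, 0, 0]},
  {"grip": 1, "xyz": [0, 0, -140], "angular": [0, 0, 0]},
])

```text
time_s: 8.0
tcp_pos: [0.65, 0.1211, 0.2074]
ee_rot: [[-0.083, -0.996, 0.013], [-0.997, 0.083, 0.003], [-0.004, -0.012, -1.0]]
wrist_force: [0.6, 0.6, 0.7]
gripper_width: 1.001
gripper_force: 0.0
```

Run:
```python
from station import r
from h import *
s=r.sense();go(s,(.419,.30,.2),(.419,.246,.072))
c=r.capture('wrist');cv2.imwrite('pics/w3.png',c['img'][:,:,::-1]);
for n in ('scene',):
    k=r.capture(n);p,st=blob(masks(k['img'])['red'],(285,235),30);print(n,p,st,ray(k,p,.06))
```

```text
t 8.0 tcp [0.65   0.1211 0.2074] g 1.001 0.0 F [0.6 0.6 0.7] j [ 24.6  26.8   2.1   0.1 -64.5 -29.4]
turn [-0.0123  0.0045  0.0007]
(0.419, 0.3, 0.2) -> [-159.1  245.1    5.1]
(0.419, 0.246, 0.072) -> [-104.7  242.2  132.9]
scene [286.84579439 225.64485981] [278 219  18  16 214] [0.64429474 0.11894234 0.06      ]
```

View pics/w3.png

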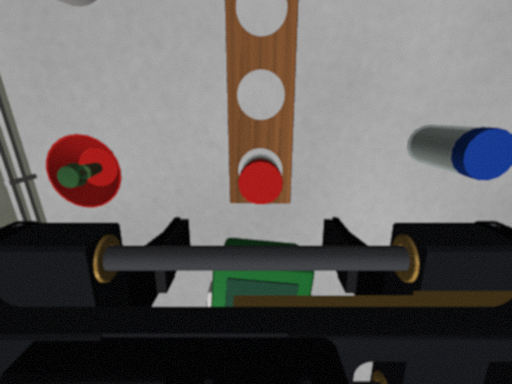

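The red jar stands on spot a, with its lid at about (260,180). The visible white rim above it could be parallax, so I'll check with numbers.

Run:
```python
from station import r
from h import *
s=r.sense();c=r.capture('wrist');k=r.capture('scene');t=r.capture('top');print(s['tcp_pos'])
p,st=blob(masks(k['img'])['red'],(287,226),15);print('scene',ray(k,p,.060))
try: p,st=blob(masks(t['img'])['red'],(230,165),15);print('top',p,st,ray(t,p,.068))
except Exception as e: print('top occluded')
p,st=blob(masks(c['img'])['red'],(260,180),15);print('wrist',p,st,wray(s,c,p,.068))
h,S,v=cv2.split(cv2.cvtColor(c['img'],cv2.COLOR_RGB2HSV))
for g in((260,95),):
    p,st=blob(S<60,g,12);print('spot',st,wray(s,c,p,.008))
go(s,(.419,.30,.2),(.419,.246,.072))
```

```text
[0.64690805 0.12050813 0.20122914]
scene [0.64464615 0.11892621 0.06      ]
top occluded
wrist [255.72324723 184.4698647 ] [ 233  161   46   46 1626] [0.64641243 0.11503247 0.068     ]
spot [ 232   70   49   52 1979] [0.63854133 0.02395662 0.008     ]
t 8.1 tcp [0.6469 0.1205 0.2012] g 1.004 0.0 F [ 0.2 -1.  -0.9] j [ 24.6  27.    1.6  -0.  -64.5 -29.4]
turn [-0.0015  0.0015 -0.0005]
(0.419, 0.3, 0.2) -> [-159.7  242.2    1.1]
(0.419, 0.246, 0.072) -> [-105.7  237.9  129. ]
```

move_arm([
  {"grip": 1, "xyz": [-20, 30, 0], "angular": [0, 0, 0]},
  {"grip": 1, "xyz": [-45, 68, 0], "angular": [0, 0, 0]},
  {"grip": 1, "xyz": [-70, 106, 0], "angular": [0, 0, 0]},
  {"grip": 1, "xyz": [-95, 144, 0], "angular": [0, 0, 0]},
  {"grip": 1, "xyz": [-120, 182, 0], "angular": [0, 0, 0]},
  {"grip": 1, "xyz": [-143, 217, 0], "angular": [0, 0, 0]},
  {"grip": 1, "xyz": [-155, 235, 0], "angular": [0, 0, 0]},
  {"grip": 1, "xyz": [-160, 242, 0], "angular": [0, 0, 0]},
  {"grip": 1, "xyz": [-160, 242, 0], "angular": [0, 0, 0]},
])

```text
time_s: 9.15
tcp_pos: [0.4184, 0.3004, 0.1996]
ee_rot: [[-0.082, -0.997, -0.001], [-0.997, 0.082, -0.001], [0.002, 0.001, -1.0]]
wrist_force: [0.5, 0.3, 0.6]
gripper_width: 1.001
gripper_force: 0.0
```

```bash
cat > look.py <<'E'
import sys
from station import r
from h import *
n,h=sys.argv[1],float(sys.argv[2])
r.capture('wrist');s=r.sense();c=r.capture('wrist');m=masks(c['img'])[n].copy();m[215:]=0
if n=='black': m[:, :180]=0; m[:,340:]=0
p,st=blob(m,(256,120),120);q=wray(s,c,p,h);print(p,st,q)
go(s,(*q[:2],h+.04),(*q[:2],h-.008))
E
python3 look.py yellow .08
```

```text
[250.81512605 137.94065126] [ 227  113   49   50 1904] [0.41878066 0.24552885 0.08      ]
t 9.2 tcp [0.4191 0.2999 0.1997] g 1.002 0.0 F [ 0.7 -0.3  0.8] j [ 53.7  13.9 -18.8   0.  -57.4 -58.4]
turn [ 0.0007 -0.0014  0.0005]
(np.float64(0.4187806562232507), np.float64(0.2455288466699452), 0.12) -> [54.1 -4.3 79.7]
(np.float64(0.4187806562232507), np.float64(0.2455288466699452), 0.07200000000000001) -> [ 54.1  -4.3 127.7]
```

move_arm([
  {"grip": 1, "xyz": [30, -2, 10], "angular": [0, 0, 0]},
  {"grip": 1, "xyz": [54, -4, 30], "angular": [0, 0, 0]},
  {"grip": 1, "xyz": [54, -4, 60], "angular": [0, 0, 0]},
  {"grip": 1, "xyz": [54, -4, 90], "angular": [0, 0, 0]},
  {"grip": 1, "xyz": [54, -4, 115], "angular": [0, 0, 0]},
  {"grip": 1, "xyz": [54, -4, 127], "angular": [0, 0, 0]},
  {"grip": 1, "xyz": [54, -4, 127], "angular": [0, 0, 0]},
  {"grip": 1, "xyz": [54, -4, 127], "angular": [0, 0, 0]},
  {"grip": 0.3, "xyz": [54, -4, 127], "angular": [0, 0, 0]},
  {"grip": 0.3, "xyz": [54, -4, 127], "angular": [0, 0, 0]},
])

```text
time_s: 10.25
tcp_pos: [0.4192, 0.2462, 0.0743]
ee_rot: [[-0.084, -0.996, 0.001], [-0.996, 0.084, 0.002], [-0.002, -0.001, -1.0]]
wrist_force: [0.9, -0.4, -1.1]
gripper_width: 0.898
gripper_force: 0.0
```

move_arm([
  {"grip": 0.3, "xyz": [0, 0, 0], "angular": [0, 0, 0]},
  {"grip": 0.3, "xyz": [0, 0, 0], "angular": [0, 0, 0]},
  {"grip": 0.3, "xyz": [0, 0, 0], "angular": [0, 0, 0]},
  {"grip": 0.3, "xyz": [0, 0, 0], "angular": [0, 0, 0]},
  {"grip": 0.3, "xyz": [0, 0, 0], "angular": [0, 0, 0]},
])

```text
time_s: 10.75
tcp_pos: [0.4187, 0.2461, 0.0735]
ee_rot: [[-0.084, -0.996, 0.0], [-0.996, 0.084, 0.0], [-0.0, -0.0, -1.0]]
wrist_force: [-0.1, 0.0, 0.1]
gripper_width: 0.544
gripper_force: 30.0
```

Run:
```python
from station import r
from h import *
go(r.sense(),(.6385,.0245,.2),(.6385,.0245,.08))
```

```text
t 10.75 tcp [0.4187 0.2461 0.0735] g 0.544 30.0 F [-0.1  0.   0.1] j [ 49.7  20.8 -31.5   0.  -37.7 -54.5]
turn [-0.0003  0.0002  0.    ]
(0.6385, 0.0245, 0.2) -> [ 202.4 -237.6 -126.5]
(0.6385, 0.0245, 0.08) -> [ 202.4 -237.6   -6.5]
```

move_arm([
  {"grip": 0.3, "xyz": [0, 0, -15], "angular": [0, 0, 0]},
  {"grip": 0.3, "xyz": [0, 0, -50], "angular": [0, 0, 0]},
  {"grip": 0.3, "xyz": [0, 0, -90], "angular": [0, 0, 0]},
  {"grip": 0.3, "xyz": [13, -15, -115], "angular": [0, 0, 0]},
  {"grip": 0.3, "xyz": [32, -38, -125], "angular": [0, 0, 0]},
  {"grip": 0.3, "xyz": [58, -68, -125], "angular": [0, 0, 0]},
  {"grip": 0.3, "xyz": [84, -98, -125], "angular": [0, 0, 0]},
  {"grip": 0.3, "xyz": [110, -129, -125], "angular": [0, 0, 0]},
  {"grip": 0.3, "xyz": [136, -159, -125], "angular": [0, 0, 0]},
  {"grip": 0.3, "xyz": [158, -185, -125], "angular": [0, 0, 0]},
])

```text
time_s: 11.75
tcp_pos: [0.5903, 0.0713, 0.1975]
ee_rot: [[-0.085, -0.996, -0.002], [-0.996, 0.085, -0.0], [0.0, 0.002, -1.0]]
wrist_force: [0.3, -0.6, -1.0]
gripper_width: 0.54
gripper_force: 30.0
```

move_arm([
  {"grip": 0.3, "xyz": [20, -24, 0], "angular": [0, 0, 0]},
  {"grip": 0.3, "xyz": [35, -42, 10], "angular": [0, 0, 0]},
  {"grip": 0.3, "xyz": [44, -52, 30], "angular": [0, 0, 0]},
  {"grip": 0.3, "xyz": [44, -52, 55], "angular": [0, 0, 0]},
  {"grip": 0.3, "xyz": [44, -52, 80], "angular": [0, 0, 0]},
  {"grip": 0.3, "xyz": [44, -52, 98], "angular": [0, 0, 0]},
  {"grip": 0.3, "xyz": [44, -52, 107], "angular": [0, 0, 0]},
  {"grip": 0.3, "xyz": [44, -52, 110], "angular": [0, 0, 0]},
  {"grip": 0.3, "xyz": [44, -52, 110], "angular": [0, 0, 0]},
  {"grip": 0.3, "xyz": [44, -52, 110], "angular": [0, 0, 0]},
])

```text
time_s: 12.75
tcp_pos: [0.6385, 0.025, 0.0895]
ee_rot: [[-0.084, -0.997, 0.002], [-0.997, 0.084, 0.0], [-0.0, -0.002, -1.0]]
wrist_force: [-0.7, 0.5, -1.8]
gripper_width: 0.541
gripper_force: 30.0
```

Run:
```python
from station import r
from h import *
s=r.sense();go(s,(.6388,.0245,.0815));c=r.capture('wrist');z=s['tcp_pos'][2]
m=masks(c['img'])['yellow'].copy();m[288:]=0
for u in(250,257,264):
    ys=np.where(m[:,u])[0]
    if len(ys):print(u,ys.min(),ys.max(),'far edge',wray(s,c,(u,ys.max()+.5),z+.008),'near',wray(s,c,(u,ys.min()-.5),z+.008))
h,S,v=cv2.split(cv2.cvtColor(c['img'],cv2.COLOR_RGB2HSV))
p,st=blob(S<60,(255,80),30);print('c',p,st,wray(s,c,p,.008))
```

```text
t 12.75 tcp [0.6385 0.025  0.0895] g 0.541 30.0 F [-0.7  0.5 -1.8] j [ 16.7  31.5  -8.5   0.  -49.8 -21.5]
turn [-0.0019  0.0005  0.0002]
(0.6388, 0.0245, 0.0815) -> [ 0.4 -0.3  8. ]
250 208 287 far edge [0.6427079  0.04197281 0.09747336] near [ 0.63853125 -0.00443921  0.09747336]
257 208 287 far edge [0.63886014 0.04228999 0.09747336] near [ 0.63500761 -0.00414569  0.09747336]
264 209 287 far edge [0.63501293 0.04260713 0.09747336] near [ 0.63152487 -0.00331978  0.09747336]
c [255.81884378  92.1337158 ] [ 219   53   74   79 4532] [ 0.63061611 -0.06606776  0.008     ]
```

move_arm([
  {"grip": 0.3, "xyz": [-1, 0, 4], "angular": [0, 0, 0]},
  {"grip": 0.3, "xyz": [-1, 0, 6], "angular": [0, 0, 0]},
  {"grip": 0.3, "xyz": [-1, 0, 7], "angular": [0, 0, 0]},
  {"grip": 0.3, "xyz": [-1, 0, 8], "angular": [0, 0, 0]},
  {"grip": 0.3, "xyz": [-1, 0, 8], "angular": [0, 0, 0]},
  {"grip": 0.3, "xyz": [-1, 0, 8], "angular": [0, 0, 0]},
])

```text
time_s: 13.4
tcp_pos: [0.6379, 0.0258, 0.0814]
ee_rot: [[-0.084, -0.997, 0.0], [-0.997, 0.084, -0.0], [0.0, -0.0, -1.0]]
wrist_force: [-2.2, -0.2, 5.1]
gripper_width: 0.537
gripper_force: 30.0
```

move_arm([
  {"grip": 1, "xyz": [0, 0, 0], "angular": [0, 0, 0]},
  {"grip": 1, "xyz": [0, 0, 0], "angular": [0, 0, 0]},
  {"grip": 1, "xyz": [0, 0, 0], "angular": [0, 0, 0]},
  {"grip": 1, "xyz": [0, 0, 0], "angular": [0, 0, 0]},
  {"grip": 1, "xyz": [0, 0, 0], "angular": [0, 0, 0]},
  {"grip": 1, "xyz": [0, 0, -20], "angular": [0, 0, 0]},
  {"grip": 1, "xyz": [0, 0, -60], "angular": [0, 0, 0]},
  {"grip": 1, "xyz": [0, 0, -105], "angular": [0, 0, 0]},
  {"grip": 1, "xyz": [0, 0, -125], "angular": [0, 0, 0]},
  {"grip": 1, "xyz": [0, 0, -125], "angular": [0, 0, 0]},
])

```text
time_s: 14.4
tcp_pos: [0.64, 0.026, 0.21]
ee_rot: [[-0.083, -0.996, 0.009], [-0.997, 0.083, 0.002], [-0.002, -0.009, -1.0]]
wrist_force: [-0.2, 0.5, 1.0]
gripper_width: 0.999
gripper_force: 0.0
```

Run:
```python
from station import r
from h import *
r.capture('wrist');s=r.sense();c=r.capture('wrist')
p,st=blob(masks(c['img'])['yellow'],(256,180),40);print('yellow',p,st,wray(s,c,p,.088))
h,S,v=cv2.split(cv2.cvtColor(c['img'],cv2.COLOR_RGB2HSV))
p,st=blob(S<60,(258,95),15);print('spot c',st,wray(s,c,p,.008))
go(s,(.4375,.155,.21))
```

```text
yellow [256.62777778 192.05833333] [ 233  168   48   48 1800] [0.63775491 0.02475135 0.088     ]
spot c [ 233   75   48   51 1887] [ 0.63070603 -0.06575594  0.008     ]
t 14.45 tcp [0.6386 0.026  0.2072] g 1.002 0.0 F [ 0.3 -0.4 -0.4] j [ 16.8  24.9  -0.9  -0.  -63.9 -21.6]
turn [-0.0037  0.0016 -0.0003]
(0.4375, 0.155, 0.21) -> [-111.7  211.2   -3.4]
```

move_arm([
  {"grip": 1, "xyz": [-15, 28, -5], "angular": [0, 0, 0]},
  {"grip": 1, "xyz": [-35, 66, -10], "angular": [0, 0, 0]},
  {"grip": 1, "xyz": [-56, 106, -15], "angular": [0, 0, 0]},
  {"grip": 1, "xyz": [-77, 146, -15], "angular": [0, 0, 0]},
  {"grip": 1, "xyz": [-97, 183, -15], "angular": [0, 0, 0]},
  {"grip": 1, "xyz": [-107, 203, -15], "angular": [0, 0, 0]},
  {"grip": 1, "xyz": [-112, 211, -15], "angular": [0, 0, 0]},
  {"grip": 1, "xyz": [-112, 211, -15], "angular": [0, 0, 0]},
])

```text
time_s: 15.3
tcp_pos: [0.4362, 0.1553, 0.2196]
ee_rot: [[-0.082, -0.997, -0.001], [-0.997, 0.082, -0.001], [0.001, 0.001, -1.0]]
wrist_force: [0.4, -0.6, 0.2]
gripper_width: 0.997
gripper_force: 0.0
```

```bash
python3 look.py blue .10
```

```text
[249.85264814 134.99160986] [ 226  110   49   50 1907] [0.43741627 0.09794462 0.1       ]
t 15.35 tcp [0.437  0.1551 0.2197] g 0.998 0.0 F [-0.2 -0.4 -0.2] j [ 39.7   7.7 -23.7   0.  -58.7 -44.5]
turn [ 0.0008 -0.001   0.0006]
(np.float64(0.4374162653418745), np.float64(0.09794462273345406), 0.14) -> [56.8 -5.2 79.8]
(np.float64(0.4374162653418745), np.float64(0.09794462273345406), 0.092) -> [ 56.8  -5.2 127.8]
```

move_arm([
  {"grip": 1, "xyz": [30, -2, 10], "angular": [0, 0, 0]},
  {"grip": 1, "xyz": [57, -5, 30], "angular": [0, 0, 0]},
  {"grip": 1, "xyz": [57, -5, 60], "angular": [0, 0, 0]},
  {"grip": 1, "xyz": [57, -5, 90], "angular": [0, 0, 0]},
  {"grip": 1, "xyz": [57, -5, 115], "angular": [0, 0, 0]},
  {"grip": 1, "xyz": [57, -5, 127], "angular": [0, 0, 0]},
  {"grip": 1, "xyz": [57, -5, 127], "angular": [0, 0, 0]},
  {"grip": 1, "xyz": [57, -5, 127], "angular": [0, 0, 0]},
  {"grip": 0.3, "xyz": [57, -5, 127], "angular": [0, 0, 0]},
  {"grip": 0.3, "xyz": [57, -5, 127], "angular": [0, 0, 0]},
])

```text
time_s: 16.4
tcp_pos: [0.4379, 0.098, 0.0942]
ee_rot: [[-0.084, -0.996, 0.002], [-0.996, 0.084, 0.001], [-0.001, -0.002, -1.0]]
wrist_force: [0.6, -0.2, 1.2]
gripper_width: 0.9
gripper_force: 0.0
```

move_arm([
  {"grip": 0.3, "xyz": [0, 0, 0], "angular": [0, 0, 0]},
  {"grip": 0.3, "xyz": [0, 0, 0], "angular": [0, 0, 0]},
  {"grip": 0.3, "xyz": [0, 0, 0], "angular": [0, 0, 0]},
  {"grip": 0.3, "xyz": [0, 0, 0], "angular": [0, 0, 0]},
  {"grip": 0.3, "xyz": [0, 0, 0], "angular": [0, 0, 0]},
])

```text
time_s: 16.9
tcp_pos: [0.4373, 0.0979, 0.0935]
ee_rot: [[-0.084, -0.996, 0.0], [-0.996, 0.084, 0.0], [-0.0, -0.0, -1.0]]
wrist_force: [0.1, -0.3, 0.9]
gripper_width: 0.54
gripper_force: 30.0
```

Run:
```python
from station import r
from h import *
go(r.sense(),(.6313,-.065,.2),(.6313,-.065,.1))
```

```text
t 16.9 tcp [0.4373 0.0979 0.0935] g 0.54 30.0 F [ 0.1 -0.3  0.9] j [ 33.5  15.9 -35.4   0.  -38.7 -38.3]
turn [-0.0004  0.0002  0.    ]
(0.6313, -0.065, 0.2) -> [ 146.1 -206.9 -106.5]
(0.6313, -0.065, 0.1) -> [ 146.2 -206.9   -6.5]
```

move_arm([
  {"grip": 0.3, "xyz": [0, 0, -15], "angular": [0, 0, 0]},
  {"grip": 0.3, "xyz": [0, 0, -50], "angular": [0, 0, 0]},
  {"grip": 0.3, "xyz": [0, 0, -90], "angular": [0, 0, 0]},
  {"grip": 0.3, "xyz": [8, -12, -115], "angular": [0, 0, 0]},
  {"grip": 0.3, "xyz": [23, -33, -125], "angular": [0, 0, 0]},
  {"grip": 0.3, "xyz": [45, -64, -125], "angular": [0, 0, 0]},
  {"grip": 0.3, "xyz": [68, -96, -125], "angular": [0, 0, 0]},
  {"grip": 0.3, "xyz": [90, -128, -125], "angular": [0, 0, 0]},
  {"grip": 0.3, "xyz": [112, -159, -125], "angular": [0, 0, 0]},
  {"grip": 0.3, "xyz": [129, -183, -125], "angular": [0, 0, 0]},
])

```text
time_s: 17.9
tcp_pos: [0.6096, -0.0476, 0.2171]
ee_rot: [[-0.085, -0.996, -0.002], [-0.996, 0.085, 0.0], [0.0, 0.002, -1.0]]
wrist_force: [-0.7, 0.5, -0.9]
gripper_width: 0.535
gripper_force: 30.0
```

move_arm([
  {"grip": 0.3, "xyz": [11, -16, 0], "angular": [0, 0, 0]},
  {"grip": 0.3, "xyz": [17, -24, 10], "angular": [0, 0, 0]},
  {"grip": 0.3, "xyz": [17, -24, 30], "angular": [0, 0, 0]},
  {"grip": 0.3, "xyz": [17, -24, 55], "angular": [0, 0, 0]},
  {"grip": 0.3, "xyz": [17, -24, 80], "angular": [0, 0, 0]},
  {"grip": 0.3, "xyz": [17, -24, 98], "angular": [0, 0, 0]},
  {"grip": 0.3, "xyz": [17, -24, 107], "angular": [0, 0, 0]},
  {"grip": 0.3, "xyz": [17, -24, 110], "angular": [0, 0, 0]},
  {"grip": 0.3, "xyz": [17, -24, 110], "angular": [0, 0, 0]},
  {"grip": 0.3, "xyz": [17, -24, 110], "angular": [0, 0, 0]},
])

```text
time_s: 18.9
tcp_pos: [0.6319, -0.0648, 0.1094]
ee_rot: [[-0.083, -0.997, 0.002], [-0.997, 0.083, 0.0], [-0.0, -0.002, -1.0]]
wrist_force: [1.4, 0.4, -1.7]
gripper_width: 0.539
gripper_force: 30.0
```

move_arm([
  {"grip": 0.3, "xyz": [0, 0, 4], "angular": [0, 0, 0]},
  {"grip": 0.3, "xyz": [0, 0, 6], "angular": [0, 0, 0]},
  {"grip": 0.3, "xyz": [0, 0, 7], "angular": [0, 0, 0]},
  {"grip": 0.3, "xyz": [0, 0, 8], "angular": [0, 0, 0]},
  {"grip": 0.3, "xyz": [0, 0, 8], "angular": [0, 0, 0]},
  {"grip": 0.3, "xyz": [0, 0, 8], "angular": [0, 0, 0]},
])

```text
time_s: 19.5
tcp_pos: [0.6314, -0.065, 0.1014]
ee_rot: [[-0.084, -0.997, 0.001], [-0.997, 0.084, -0.0], [0.0, -0.001, -1.0]]
wrist_force: [-1.3, 0.7, 5.5]
gripper_width: 0.539
gripper_force: 30.0
```

move_arm([
  {"grip": 1, "xyz": [0, 0, 0], "angular": [0, 0, 0]},
  {"grip": 1, "xyz": [0, 0, 0], "angular": [0, 0, 0]},
  {"grip": 1, "xyz": [0, 0, 0], "angular": [0, 0, 0]},
  {"grip": 1, "xyz": [0, 0, 0], "angular": [0, 0, 0]},
  {"grip": 1, "xyz": [0, 0, 0], "angular": [0, 0, 0]},
  {"grip": 1, "xyz": [0, 0, -20], "angular": [0, 0, 0]},
  {"grip": 1, "xyz": [0, 0, -60], "angular": [0, 0, 0]},
  {"grip": 1, "xyz": [0, 0, -105], "angular": [0, 0, 0]},
  {"grip": 1, "xyz": [0, 0, -135], "angular": [0, 0, 0]},
  {"grip": 1, "xyz": [0, 0, -135], "angular": [0, 0, 0]},
])

```text
time_s: 20.5
tcp_pos: [0.6339, -0.0651, 0.2415]
ee_rot: [[-0.083, -0.996, 0.012], [-0.997, 0.083, -0.0], [-0.001, -0.012, -1.0]]
wrist_force: [0.7, 0.0, 1.0]
gripper_width: 1.0
gripper_force: 0.0
```

Run:
```python
from station import r
from h import *
r.capture('wrist');s=r.sense();c=r.capture('wrist')
p,st=blob(masks(c['img'])['blue'],(256,180),40);print('blue',p,st,wray(s,c,p,.108))
h,S,v=cv2.split(cv2.cvtColor(c['img'],cv2.COLOR_RGB2HSV))
p,st=blob(S<60,(258,95),25);print('spot d',st,wray(s,c,p,.008))
go(s,(.4445,-.023,.24))
```

```text
blue [257.3661442  188.99373041] [ 235  166   45   46 1595] [ 0.6310617  -0.06631667  0.108     ]
spot d [ 237   80   43   46 1568] [ 0.62299604 -0.15534762  0.008     ]
t 20.55 tcp [ 0.6323 -0.0649  0.2382] g 1.005 0.0 F [ 0.1 -0.2 -1.5] j [  8.7  23.3   1.    0.  -67.4 -13.5]
turn [-0.0059  0.0012 -0.0002]
(0.4445, -0.023, 0.24) -> [-26.  190.7  -2.9]
```

Blue is within about 1 mm of spot c. Black is next.

move_arm([
  {"grip": 1, "xyz": [-4, 28, 0], "angular": [0, 0, 0]},
  {"grip": 1, "xyz": [-9, 66, 0], "angular": [0, 0, 0]},
  {"grip": 1, "xyz": [-14, 106, 0], "angular": [0, 0, 0]},
  {"grip": 1, "xyz": [-20, 146, 0], "angular": [0, 0, 0]},
  {"grip": 1, "xyz": [-24, 175, 0], "angular": [0, 0, 0]},
  {"grip": 1, "xyz": [-26, 188, 0], "angular": [0, 0, 0]},
  {"grip": 1, "xyz": [-26, 190, 0], "angular": [0, 0, 0]},
  {"grip": 1, "xyz": [-26, 190, 0], "angular": [0, 0, 0]},
])

```text
time_s: 21.4
tcp_pos: [0.4447, -0.0231, 0.2351]
ee_rot: [[-0.083, -0.997, -0.0], [-0.997, 0.083, -0.0], [0.0, 0.0, -1.0]]
wrist_force: [0.3, 0.2, -0.4]
gripper_width: 1.001
gripper_force: 0.0
```

```bash
python3 look.py black .12; python3 -c "
from station import r;import cv2
cv2.imwrite('pics/w4.png',r.capture('wrist')['img'][:,:,::-1])"
```

```text
[249.45718734 131.46652828] [ 225  107   50   50 1927] [ 0.44546808 -0.08367855  0.12      ]
t 21.45 tcp [ 0.4451 -0.0231  0.2351] g 1.0 0.0 F [ 0.2 -0.8  0.3] j [ 18.    4.9 -24.5   0.  -60.6 -22.9]
turn [ 0.     -0.0004 -0.0002]
(np.float64(0.44546807853927045), np.float64(-0.08367854996895686), 0.16) -> [60.3 -5.5 75.1]
(np.float64(0.44546807853927045), np.float64(-0.08367854996895686), 0.11199999999999999) -> [ 60.2  -5.5 123.1]
```

View pics/w4.png

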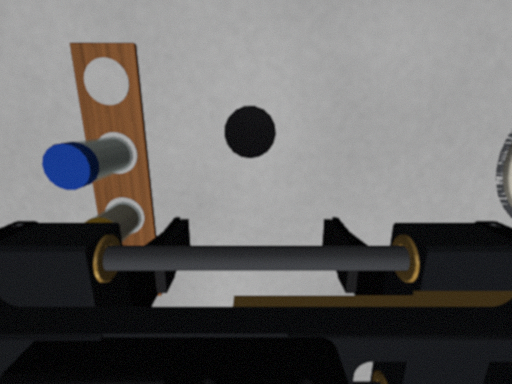

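The black lid is at (250,131), matching the blob. Blue stands on spot c, yellow is behind it on spot b, and spot d is clear.

move_arm([
  {"grip": 1, "xyz": [30, -2, 10], "angular": [0, 0, 0]},
  {"grip": 1, "xyz": [59, -5, 25], "angular": [0, 0, 0]},
  {"grip": 1, "xyz": [60, -5, 55], "angular": [0, 0, 0]},
  {"grip": 1, "xyz": [60, -5, 85], "angular": [0, 0, 0]},
  {"grip": 1, "xyz": [60, -5, 111], "angular": [0, 0, 0]},
  {"grip": 1, "xyz": [60, -5, 122], "angular": [0, 0, 0]},
  {"grip": 1, "xyz": [60, -5, 122], "angular": [0, 0, 0]},
  {"grip": 1, "xyz": [60, -5, 122], "angular": [0, 0, 0]},
  {"grip": 0.3, "xyz": [60, -5, 122], "angular": [0, 0, 0]},
  {"grip": 0.3, "xyz": [60, -5, 122], "angular": [0, 0, 0]},
])

```text
time_s: 22.55
tcp_pos: [0.4448, -0.0833, 0.1142]
ee_rot: [[-0.084, -0.996, 0.002], [-0.996, 0.084, 0.0], [-0.0, -0.002, -1.0]]
wrist_force: [-0.0, -0.4, 0.9]
gripper_width: 0.891
gripper_force: 0.0
```

move_arm([
  {"grip": 0.3, "xyz": [0, 0, 0], "angular": [0, 0, 0]},
  {"grip": 0.3, "xyz": [0, 0, 0], "angular": [0, 0, 0]},
  {"grip": 0.3, "xyz": [0, 0, 0], "angular": [0, 0, 0]},
  {"grip": 0.3, "xyz": [0, 0, 0], "angular": [0, 0, 0]},
  {"grip": 0.3, "xyz": [0, 0, 0], "angular": [0, 0, 0]},
])

```text
time_s: 23.05
tcp_pos: [0.4444, -0.0833, 0.1136]
ee_rot: [[-0.084, -0.996, 0.001], [-0.996, 0.084, 0.0], [-0.0, -0.001, -1.0]]
wrist_force: [0.9, -0.9, 0.6]
gripper_width: 0.541
gripper_force: 30.0
```

Run:
```python
from station import r
from h import *
go(r.sense(),(.6234,-.155,.2),(.6234,-.155,.12))
```

```text
t 23.05 tcp [ 0.4444 -0.0833  0.1136] g 0.541 30.0 F [ 0.9 -0.9  0.6] j [ 10.1  14.3 -33.6   0.  -42.1 -14.9]
turn [-0.0009  0.0001  0.    ]
(0.6234, -0.155, 0.2) -> [  56.4 -184.4  -86.3]
(0.6234, -0.155, 0.12) -> [  56.5 -184.4   -6.3]
```

move_arm([
  {"grip": 0.3, "xyz": [0, 0, -15], "angular": [0, 0, 0]},
  {"grip": 0.3, "xyz": [0, 0, -50], "angular": [0, 0, 0]},
  {"grip": 0.3, "xyz": [4, -5, -90], "angular": [0, 0, 0]},
  {"grip": 0.3, "xyz": [10, -22, -115], "angular": [0, 0, 0]},
  {"grip": 0.3, "xyz": [19, -50, -125], "angular": [0, 0, 0]},
  {"grip": 0.3, "xyz": [28, -85, -125], "angular": [0, 0, 0]},
  {"grip": 0.3, "xyz": [38, -120, -125], "angular": [0, 0, 0]},
  {"grip": 0.3, "xyz": [48, -152, -125], "angular": [0, 0, 0]},
  {"grip": 0.3, "xyz": [54, -174, -125], "angular": [0, 0, 0]},
  {"grip": 0.3, "xyz": [56, -184, -125], "angular": [0, 0, 0]},
])

```text
time_s: 24.05
tcp_pos: [0.6236, -0.1552, 0.2363]
ee_rot: [[-0.085, -0.996, -0.003], [-0.996, 0.085, 0.0], [-0.0, 0.003, -1.0]]
wrist_force: [-1.3, -0.2, -2.5]
gripper_width: 0.538
gripper_force: 30.0
```

move_arm([
  {"grip": 0.3, "xyz": [0, 0, 0], "angular": [0, 0, 0]},
  {"grip": 0.3, "xyz": [0, 0, 10], "angular": [0, 0, 0]},
  {"grip": 0.3, "xyz": [0, 0, 30], "angular": [0, 0, 0]},
  {"grip": 0.3, "xyz": [0, 0, 55], "angular": [0, 0, 0]},
  {"grip": 0.3, "xyz": [0, 0, 80], "angular": [0, 0, 0]},
  {"grip": 0.3, "xyz": [0, 0, 98], "angular": [0, 0, 0]},
  {"grip": 0.3, "xyz": [0, 0, 107], "angular": [0, 0, 0]},
  {"grip": 0.3, "xyz": [0, 0, 110], "angular": [0, 0, 0]},
  {"grip": 0.3, "xyz": [0, 0, 110], "angular": [0, 0, 0]},
  {"grip": 0.3, "xyz": [0, 0, 110], "angular": [0, 0, 0]},
])

```text
time_s: 25.05
tcp_pos: [0.6233, -0.1546, 0.1297]
ee_rot: [[-0.084, -0.996, 0.002], [-0.997, 0.084, -0.0], [0.0, -0.002, -1.0]]
wrist_force: [-0.2, -0.3, -3.3]
gripper_width: 0.538
gripper_force: 30.0
```

move_arm([
  {"grip": 0.3, "xyz": [0, 0, 4], "angular": [0, 0, 0]},
  {"grip": 0.3, "xyz": [0, 0, 6], "angular": [0, 0, 0]},
  {"grip": 0.3, "xyz": [0, 0, 7], "angular": [0, 0, 0]},
  {"grip": 0.3, "xyz": [0, 0, 8], "angular": [0, 0, 0]},
  {"grip": 0.3, "xyz": [0, 0, 8], "angular": [0, 0, 0]},
  {"grip": 0.3, "xyz": [0, 0, 8], "angular": [0, 0, 0]},
])

```text
time_s: 25.65
tcp_pos: [0.6229, -0.1548, 0.1215]
ee_rot: [[-0.084, -0.997, 0.001], [-0.997, 0.084, -0.0], [0.0, -0.001, -1.0]]
wrist_force: [-1.4, 0.8, 5.7]
gripper_width: 0.537
gripper_force: 29.9
```

move_arm([
  {"grip": 1, "xyz": [0, 0, 0], "angular": [0, 0, 0]},
  {"grip": 1, "xyz": [0, 0, 0], "angular": [0, 0, 0]},
  {"grip": 1, "xyz": [0, 0, 0], "angular": [0, 0, 0]},
  {"grip": 1, "xyz": [0, 0, 0], "angular": [0, 0, 0]},
  {"grip": 1, "xyz": [0, 0, 0], "angular": [0, 0, 0]},
  {"grip": 1, "xyz": [0, 0, -20], "angular": [0, 0, 0]},
  {"grip": 1, "xyz": [0, 0, -60], "angular": [0, 0, 0]},
  {"grip": 1, "xyz": [0, 0, -105], "angular": [0, 0, 0]},
  {"grip": 1, "xyz": [0, 0, -120], "angular": [0, 0, 0]},
  {"grip": 1, "xyz": [0, 0, -120], "angular": [0, 0, 0]},
])

```text
time_s: 26.65
tcp_pos: [0.6242, -0.1548, 0.2442]
ee_rot: [[-0.084, -0.996, 0.007], [-0.996, 0.084, -0.001], [-0.0, -0.008, -1.0]]
wrist_force: [0.7, -0.5, 0.1]
gripper_width: 1.003
gripper_force: 0.0
```

move_arm([
  {"grip": 1, "xyz": [0, 30, 0], "angular": [0, 0, 0]},
  {"grip": 1, "xyz": [0, 70, 0], "angular": [0, 0, 0]},
  {"grip": 1, "xyz": [0, 110, 0], "angular": [0, 0, 0]},
  {"grip": 1, "xyz": [0, 150, 0], "angular": [0, 0, 0]},
  {"grip": 1, "xyz": [0, 185, 0], "angular": [0, 0, 0]},
  {"grip": 1, "xyz": [0, 200, 0], "angular": [0, 0, 0]},
  {"grip": 1, "xyz": [0, 200, 0], "angular": [0, 0, 0]},
])

```text
time_s: 27.35
tcp_pos: [0.4206, -0.1377, 0.2394]
ee_rot: [[-0.084, -0.996, -0.002], [-0.996, 0.084, 0.001], [-0.0, 0.002, -1.0]]
wrist_force: [-0.1, 0.7, -0.2]
gripper_width: 0.999
gripper_force: 0.0
```

Run:
```python
from station import r
from h import *
c=r.capture('top');cv2.imwrite('pics/top2.png',cv2.resize(c['img'][110:290,120:440,::-1],None,fx=2,fy=2));cv2.imwrite('pics/scene2.png',r.capture('scene')['img'][:,:,::-1])
m=masks(c['img'])
for k,g,z in(('red',(230,160),.068),('yellow',(263,162),.088),('blue',(295,163),.108),('black',(331,165),.128)):
    try:p,s=blob(m[k],g,15);print(k,s,ray(c,p,z).round(4))
    except ValueError:print(k,'hidden')
```

```text
red [217 151  19  18 268] [0.6461 0.1172 0.068 ]
yellow [252 152  20  18 282] [0.6374 0.0273 0.088 ]
blue [289 152  19  18 278] [ 0.6303 -0.0627  0.108 ]
black [323 152  23  27 410] [ 0.6141 -0.1472  0.128 ]
```

View pics/top2.png

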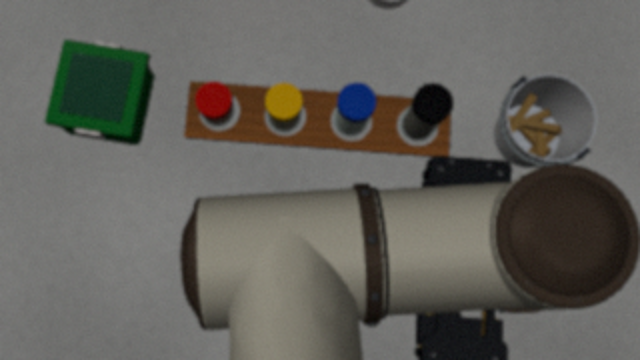

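View pics/scene2.png

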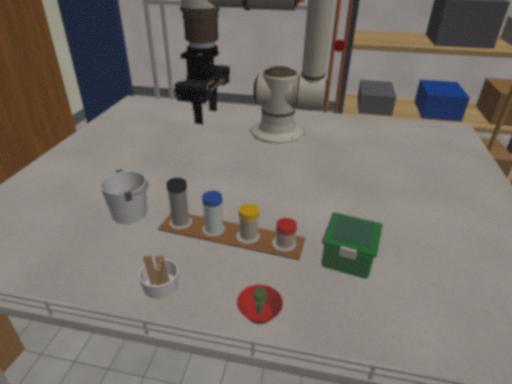

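All four jars stand upright on their spots in the right order: red at (286,227) by the tub, then yellow, blue, and black at (178,187) by the bucket. The tub and bucket have not moved. The black reading is skewed because its mask includes the dark glass.

```bash
python3 -c "
from station import r
print(r.finish_job())"
```

```text
the job is handed in; nothing more can be done
None
```

The four jars stand upright on their spots in height order, red by the tub to black by the bucket, released and handed in at about 27 s; red, yellow and blue measured within about 3 mm of centre, while black was checked only by eye and by where the gripper released it.

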